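# Fit the transformer and close the chassis with its tongued cover

## Robot

A 6-joint arm with a two-finger parallel gripper is mounted at the origin on a cart in front of the work surface, level with it; the furniture and walls round the work are solid. World frame = base frame: x ahead of the robot, y to its left, z up, the work surface at z = 0. Lengths are in m, angles in degrees, forces in N, time in s.
With the tool pointing down it reaches from about 0.325 to 0.775 m from the base axis. Payload 5.5 kg.
Tool frame: the origin (TCP) lies at the very end of the fingers, on their centre line; the grasp point (between the pads) lies 19 mm behind it; z points along the fingers, y is the line along which they close (so a half turn about z gives the same grasp; the last joint's range is limited). The gripper opens to 88 mm and grips with 3 to 60 N. Pads are 20 mm wide; open, the fingers measure 115 mm over their backs; the gripper's body (75 mm by 178 mm) begins 61 mm behind the grasp point.
Start: joints at [-75.556, 5.22, 70.514, -0, 104.267, -3.249], TCP at [0.182, -0.572, 0.223] pointing down, gripper open.
Joint ranges: [-164.24, 164.24], [-49.07, 125.15], [9.68, 141.18], [-86.29, 266.29], [3.28, 154.24], [-151.56, 151.56]. Speed limits (degrees/s): [147.25, 147.25, 172.46, 180, 180, 180].

## Interface

Orientations are given as [roll, pitch, yaw] about the fixed x, y, z axes, in that order (R = Rz(yaw) Ry(pitch) Rx(roll)).
In Python, from cell import robot, imaging, ticket gives the robot as it stands.
- The arm moves only by the tool carry_out, never from a script. Its argument "plan" is a list that holds one entry, the list of rows, each a list of 6 numbers: the shift along the tool's x, y, z in m, then the turn, a rotation vector about the tool's x, y, z in rad. A call has 1 to 20 rows; each row is the pose to reach, as a shift and turn from the pose commanded when the call began, along the tool's axes at that moment; what a row does not reach only later rows make up. A row lasts 1/8 s, in which the tool goes at most 62.5 mm and 10.7 degrees, less where a joint would pass 70% of its speed; a pose out of reach is approached as far as the arm can. A call with a gripper value outside its range is refused whole. "gripper" is the finger opening in m, from 0 to 0.0878, set as the call begins (left out, the last holds). The fingers move at their own pace and stop on an object; "grip_force" is the grip in N (left out, the last holds). Time passes only in rows, so rows that repeat a pose let the fingers close. It gives the time, the measured TCP pose, the force, the opening and the grip force at its end, in the units of the state.
- robot.sense(): the state, without advancing time (a new reading comes with each control period).
- imaging.grab_frame(name): name is "side" or "top" or "wrist"; returns the picture (384x512x3 uint8, blue, green, red); there is no depth.
- imaging.camera_model(name): a dict with "fx", "fy", "cx", "cy" (pixels), "xyz" and "orientation" of the camera in the world; the wrist camera has in their place "hand_eye" (4x4, takes a point from camera to tool coordinates, whose origin is the TCP and whose axes are the flange's). Camera axes: x right, y down, z forward; pixel columns grow to the right and rows downward; lengths in m; the calibration is good to about 2 mm. The wrist camera is an equidistant fisheye: a pixel r from the principal point sees the ray r / f radians off the axis. A picture is of the moment at which its call begins: read the wrist's pose just before it. camera_model takes no time and is no camera call.
- ticket.close_job(): hands the job in; it is judged then, once.
The state is a dict: "time": time; "joint_pos": joint angles; "dq": joint speeds; "effort": joint torques, N m; "eef_pos": TCP position; "tcp_rot": TCP orientation; "contact_force": force on the tool from outside, world axes, zero at the start; "ft_torque": the same for the moment, N m; "width": finger opening in m; "grip_force": force on a finger pad.
Only numpy, scipy, OpenCV 4.12 (cv2) and the standard library are available. Lean on these libraries where they do the work, as an engineer would, in place of code of your own. Each camera call takes 0.05 s, during which the arm holds its last target. There are 200 camera calls.

## Task

Stand the loose transformer from beside the cover in the open bay of the chassis. Then close the bay with the cover: holding it sloped at about 25 degrees with the tongue end low, work the tongue well under the lip of the near wall and lower the cover gently until it lies flat. Finally slide the latch fully across over the cover's edge, and leave the other things on the bench where they are.

Things in the scene. Friction and masses are not known exactly. Their poses are not given: they have to be found in the camera images.
- chassis: Grey open-topped chassis fixed to the bench; origin at bench level under the middle of the cover's recess; +x from the lipped near wall to the tall far panel, +y to the latch side; x within 0.2 rad of the robot's x. Outside x -89.5 to 97.5, y -57 to 79 mm. Recess between side walls y -49 to 49; wall tops z 72. Opening from lip to far panel is 141 long: the cover only goes in sloped.
- bay (a point): Middle of the bay floor, chassis (0, 0, 6) mm. Bay clear from chassis x -61 to 63 and y -49 to 49, 56 mm deep below the cover.
- groove (a point): Middle of the mouth of the groove at its floor: chassis (-63.5, 0, 62) mm. The groove is 14 deep towards -x (back face x -77.5), 12 high (z 62 to 74), under a lip 5 thick (top z 79) that ends at x -63.5. Its floor is the near ledge, top z 62, x -77.5 to -61.
- far_ledge (a point): Middle of the far ledge's top where it meets the far panel: chassis (77.5, 0, 62) mm. The ledge runs from x 63 to 77.5; the panel rises to z 108 mm.
- cover: Loose aluminium plate 150 (x) x 90 (y) x 10 mm, about 0.25 kg, lying flat; origin at the centre of its underside, z up. At the -x end (towards the robot) a tongue 14 long, 5 thick, full width, flush with the underside (x -75 to -61). Closed: both ends lie on the ledges, origin near chassis (0, 0, 62) mm, play 2.5 mm in x and 4 mm in y either way.
- cover_rib (a point): Top centre of the cover's upright dark grip rib, cover (0, 0, 40) mm: 70 long along cover x, 12 thick in y, 30 high above the plate's top.
- tongue_tip (a point): Middle of the cover's tongue end face: cover (-75, 0, 2.5) mm.
- transformer: Loose transformer, about 0.4 kg, standing; origin at the centre of its underside, z up. Steel core 42 (x) x 50 (y) x 50 (z) mm; a green coil sticks out to x +-31 (y +-20, z 8 to 42). Starts with its x within 0.45 rad of the robot's y axis, left of the chassis (a similar one far back by the soldering iron is not meant).
- latch (a joint): Steel slide latch on the chassis' left (+y) wall. Value in m: 0 = out, clear of the cover; 0.022 = fully across. Starts below 0.004. It slides towards chassis -y against about 1.5 N of friction and stays where it is left.
- latch_fin (a point): Top centre of the latch's fin: 26 long (chassis x), 10 thick (y), 22 high; top z 102 mm. It stands on a slide plate 26 x 20 mm, z 74 to 80. At value 0 it is at chassis (33, 64, 102) mm. Two fixed guides beside the plate, 5 wide, at x 16 and 50, y 51 to 78, tops z 83.
- solder_spool: Bystander: solder spool, blue flanges, 61 mm across, 30 high, behind the work.
- threadlock_bottle: Bystander: small red and white bottle, 38 mm across, 98 high, behind the work.
- screwdriver: Bystander: black screwdriver, 165 mm long, 18 high, lying behind the work.
Not all that is in view belongs to the job. Several things have the shape of the cover; the one meant has the colours described above.

How it is judged (in metres and radians):
On the way, in this order (a step that is already met when the one before it is completed fails the run):
1. the transformer stands upright on the floor of the bay, released (x of transformer in the frame of chassis between -0.061 and 0.063 m and y of transformer in the frame of chassis between -0.049 and 0.049 m and z of transformer in the frame of chassis between 0.003 and 0.009 m and angle between transformer's own z axis and vertical below 0.1 rad and contact force between the fingers and transformer below 0.1 N), for 0.2 s.
2. the cover, sloped by more than 17 degrees, has its tongue at least 2 mm under the lip (x of tongue_tip in the frame of chassis between -0.079 and -0.0655 m and z of tongue_tip in the frame of chassis between 0.06 and 0.074 m and y of cover in the frame of chassis between -0.012 and 0.012 m and angle between cover's own z axis and vertical above 0.3 rad), for 0.05 s.
3. the cover lies flat on both ledges with its tongue in the groove, before the latch is moved (x of tongue_tip in the frame of chassis between -0.079 and -0.0685 m and z of tongue_tip in the frame of chassis between 0.062 and 0.067 m and y of cover in the frame of chassis between -0.007 and 0.007 m and angle between cover's own z axis and vertical below 0.03 rad and z of cover in the frame of chassis between 0.06 and 0.0645 m and value of joint latch below 0.009 m), for 0.2 s.
4. the latch is across over the cover's edge (value of joint latch above 0.018 m), for 0.1 s.
At the end, for the whole second after the job is handed in: The transformer stands upright on the bay floor (tilt under 0.1 rad); the cover lies flat (under 0.03 rad) on both ledges, at most 7 mm off-centre sideways, its tongue at least 5 mm under the lip; the latch is at more than 18 of its 22 mm; all at rest (x of transformer in the frame of chassis between -0.061 and 0.063 m and y of transformer in the frame of chassis between -0.049 and 0.049 m and z of transformer in the frame of chassis between 0.003 and 0.009 m and angle between transformer's own z axis and vertical below 0.1 rad and x of tongue_tip in the frame of chassis between -0.079 and -0.0685 m and z of tongue_tip in the frame of chassis between 0.062 and 0.067 m and y of cover in the frame of chassis between -0.007 and 0.007 m and angle between cover's own z axis and vertical below 0.03 rad and z of cover in the frame of chassis between 0.06 and 0.0645 m and value of joint latch above 0.018 m and linear speed of each of cover, transformer below 0.02 m/s); the robot touches nothing.
It fails at once if the cover is let fall shut (it turns faster than 4 rad/s with its tongue in the groove) (x of tongue_tip in the frame of chassis between -0.079 and -0.0655 m and z of tongue_tip in the frame of chassis between 0.06 and 0.074 m and y of cover in the frame of chassis between -0.012 and 0.012 m and angular speed of cover above 4 rad/s).
It fails at once if the solder spool is moved by more than 30 mm (distance of solder_spool from where it was at the start of the episode above 0.03 m).
It fails at once if the threadlock bottle is moved by more than 30 mm (distance of threadlock_bottle from where it was at the start of the episode above 0.03 m).
It fails at once if the screwdriver is moved by more than 30 mm (distance of screwdriver from where it was at the start of the episode above 0.03 m).
It also fails if it takes over 64 s, if anything falls off the work surface, if the arm or the gripper's body presses on something with over 40 N, if the wrist force passes 120 N, or if a joint passes its speed limit or range.

## Working session

There is one attempt and no reset: what is moved stays moved. The work goes in short steps, Python scripts to look and compute and a tool call to move; the robot and the scene stay as the last step left them, time stands still between calls to the robot, and variables do not carry over. Pictures are saved under pics/ and viewed, at most 11 in all, crops included, and the job is handed in when it is done.

Besides the shell and the picture viewer there is one more tool, called as name(argument=value, ...) on one line, values as JSON. carry_out: Moves the arm, as the interface text tells. Its arguments: {"type":"object","properties":{"plan":{"type":"array"},"gripper":{"type":"number"},"grip_force":{"type":"number"}},"required":["plan"]}

```bash
ls; mkdir -p pics; python3 - <<'E'
from cell import robot, imaging, ticket
import cv2
print(robot.sense())
for n in ("side","top","wrist"):
    m=imaging.camera_model(n);print(n,m)
    cv2.imwrite(f"pics/{n}0.png",imaging.grab_frame(n))
a=cv2.imread("pics/top0.png");b=cv2.imread("pics/side0.png")
E
```

```text
pics
{'time': 0.0, 'joint_pos': array([-7.55571196e+01,  5.26247359e+00,  7.05804462e+01, -1.69316731e-03,
        1.04264822e+02, -3.24803631e+00]), 'dq': array([-0.05206045, -0.04406045, -0.13077186, -0.04032197, -0.07697731,
        0.06899894]), 'effort': array([-1.96909285e-03, -4.46449256e+01, -4.06443679e+01,  6.95944391e-02,
        2.93032522e-02, -1.43624688e-04]), 'eef_pos': array([ 0.1822541 , -0.57135478,  0.22152762]), 'tcp_rot': array([-1.79892338e+02, -4.46537314e-03,  1.76904969e+01]), 'contact_force': array([-0.31477025,  0.32748259,  0.42571462]), 'ft_torque': array([-0.02130943,  0.02938099, -0.04301772]), 'grip_force': 0.0, 'width': 0.08775904176283283}
side {'fx': 413.2028156859382, 'fy': 413.2028156859382, 'cx': 257.6561960005805, 'cy': 186.55014809384977, 'xyz': array([ 0.28761336, -0.58418873,  0.68815686]), 'orientation': array([-129.1215378 ,   -1.24240791,  -20.96316472])}
top {'fx': 498.41820420740197, 'fy': 498.41820420740197, 'cx': 250.5312977828392, 'cy': 194.20765713045208, 'xyz': array([0.31677888, 0.10029348, 1.31764738]), 'orientation': array([-169.47590843,   -0.75859506,  -88.34287582])}
wrist {'fx': 297.3186396354542, 'fy': 297.3186396354542, 'cx': 253.80649816751398, 'cy': 192.35092455139878, 'hand_eye': array([[ 7.67928035e-04, -9.68316187e-01, -2.49726194e-01,
         6.84161115e-02],
       [ 9.99999702e-01,  7.23754471e-04,  2.68712846e-04,
        -1.04576885e-03],
       [-7.94585491e-05, -2.49726326e-01,  9.68316454e-01,
        -1.61737854e-01],
       [ 0.00000000e+00,  0.00000000e+00,  0.00000000e+00,
         1.00000000e+00]])}
```

View pics/top0.png

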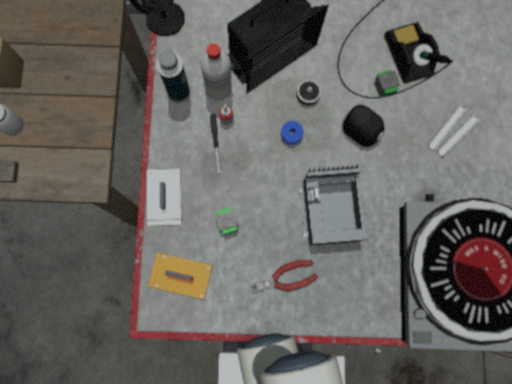

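View pics/side0.png

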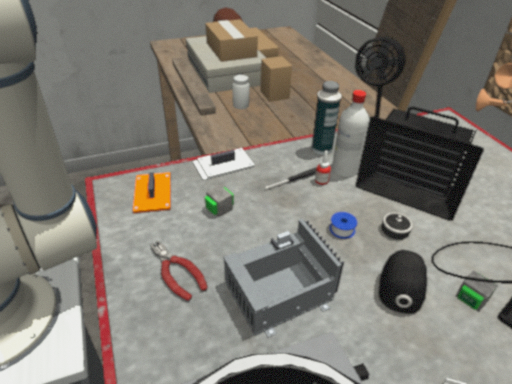

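Top view: the chassis is at (333,210) and the latch at about (312,190). There are two transformers: (228,222) left of the chassis, which is the one meant, and (387,83) far back by the soldering iron, which isn't. There are two cover-like plates: a pale one with a dark rib at (164,197), and an orange one at (181,276). The pale aluminium one fits the description. I'll confirm that in a crop.

```bash
cat > h.py <<'E'
import numpy as np, cv2
from scipy.spatial.transform import Rotation as R
from cell import robot, imaging, ticket
def rot(e): return R.from_euler('xyz',e,degrees=True).as_matrix()
def rays(cam,px,state=None):
    m=imaging.camera_model(cam);px=np.atleast_2d(np.asarray(px,float))
    u=(px[:,0]-m['cx'])/m['fx'];v=(px[:,1]-m['cy'])/m['fy']
    if cam!='wrist':
        d=np.c_[u,v,np.ones(len(u))];return m['xyz'],d@rot(m['orientation']).T
    r=np.hypot(u,v);k=np.where(r>1e-9,np.sin(r)/np.maximum(r,1e-9),1)
    d=np.c_[u*k,v*k,np.cos(r)];H=m['hand_eye'];T=rot(state['tcp_rot'])
    return T@H[:3,3]+state['eef_pos'],d@H[:3,:3].T@T.T
def plane(cam,px,z,state=None):
    o,d=rays(cam,px,state);return o+d*((z-o[2])/d[:,2])[:,None]
def proj(cam,P,state=None):
    m=imaging.camera_model(cam);P=np.atleast_2d(P)
    if cam!='wrist':
        c=(P-m['xyz'])@rot(m['orientation']);return np.c_[m['cx']+m['fx']*c[:,0]/c[:,2],m['cy']+m['fy']*c[:,1]/c[:,2]]
    H=m['hand_eye'];T=rot(state['tcp_rot']);c=((P-state['eef_pos'])@T-H[:3,3])@H[:3,:3]
    n=np.hypot(c[:,0],c[:,1]);t=np.arctan2(n,c[:,2])
    return np.c_[m['cx']+m['fx']*t*c[:,0]/n,m['cy']+m['fy']*t*c[:,1]/n]
def toolrow(p,e,s):
    "row (shift, rotvec) from sensed pose to world pose p,e"
    T=rot(s['tcp_rot']);return np.r_[T.T@(np.asarray(p)-s['eef_pos']),R.from_matrix(T.T@rot(e)).as_rotvec()]
E
python3 - <<'E'
from h import *
a=cv2.imread("pics/top0.png");b=cv2.imread("pics/side0.png")
z=lambda i,k:cv2.resize(i,None,fx=k,fy=k,interpolation=cv2.INTER_CUBIC)
A=z(a[155:305,140:265],3.2)[:480];B=z(a[155:255,290:380],4)[:400]
C=np.zeros((480,780,3),np.uint8);C[:480,:400]=A;C[:400,400:760]=B
cv2.imwrite("pics/crop1.png",C)
hsv=cv2.cvtColor(a,cv2.COLOR_BGR2HSV)
print('rough cover',plane('top',[[164,197]],.01),'trafo',plane('top',[[228,222]],.045),'chassis',plane('top',[[333,210]],.072))
# pale plate
m=((hsv[...,2]>200)&(hsv[...,1]<40)).astype(np.uint8);m[:,:140]=0;m[:,190:]=0;m[:165]=0;m[230:]=0
c=max(cv2.findContours(m,0,1)[0],key=cv2.contourArea);r=cv2.minAreaRect(c);print(r);P=plane('top',cv2.boxPoints(r),.01);print(P,P.mean(0))
g=cv2.inRange(hsv,(45,100,60),(75,255,255));g[:200]=0;print(cv2.minAreaRect(cv2.findNonZero(g)))
E
```

```text
rough cover [[0.54535336 0.31985114 0.01      ]] trafo [[0.47920353 0.14604929 0.045     ]] chassis [[ 0.51447489 -0.1194796   0.072     ]]Traceback (most recent call last):
  File "<stdin>", line 11, in <module>
ValueError: max() iterable argument is empty
```

View pics/crop1.png

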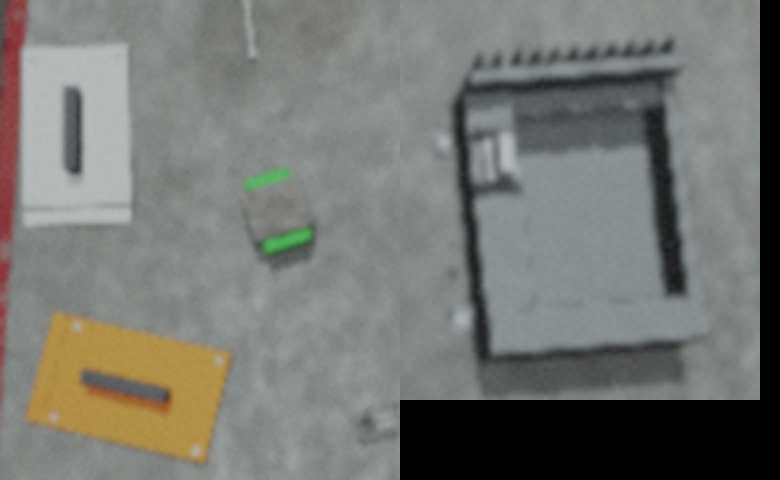

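The crop confirms it: the pale plate has a dark rib at crop (72,130) and a tongue step along its robot-side edge at y≈205–223. The orange plate is a decoy. I'll move the wrist camera over the work to measure.

carry_out(plan=[[[0, 0, -0.08, 0, 0, 0], [0, 0, -0.08, 0, 0, 0], [0.477, -0.448, -0.08, 0, 0, 0.309], [0.477, -0.448, -0.08, 0, 0, 0.309], [0.477, -0.448, -0.08, 0, 0, 0.309], [0.477, -0.448, -0.08, 0, 0, 0.309], [0.477, -0.448, -0.08, 0, 0, 0.309], [0.477, -0.448, -0.08, 0, 0, 0.309], [0.477, -0.448, -0.08, 0, 0, 0.309], [0.477, -0.448, -0.08, 0, 0, 0.309], [0.477, -0.448, -0.08, 0, 0, 0.309], [0.477, -0.448, -0.08, 0, 0, 0.309], [0.477, -0.448, -0.08, 0, 0, 0.309], [0.477, -0.448, -0.08, 0, 0, 0.309], [0.477, -0.448, -0.08, 0, 0, 0.309], [0.477, -0.448, -0.08, 0, 0, 0.309], [0.477, -0.448, -0.08, 0, 0, 0.309]]])

```text
time: 2.28
eef_pos: [0.5004, -0.0008, 0.3029]
tcp_rot: [180.0, -0.0, -0.1]
contact_force: [0.2, -0.1, -0.2]
width: 0.0878
grip_force: 0.0
```

```bash
python3 - <<'E'
from h import *
s=robot.sense();im=imaging.grab_frame('wrist');cv2.imwrite('pics/w1.png',im)
print(s['eef_pos'],s['tcp_rot'],s['time'])
np.save('s1.npy',s,allow_pickle=True)
cv2.imwrite('pics/w1b.png',cv2.resize(im,None,fx=1.5,fy=1.5,interpolation=cv2.INTER_CUBIC))
E
```

```text
[ 0.50036264 -0.0008011   0.30291417] [ 1.79991345e+02 -2.82756631e-02 -1.05736889e-01] 2.275
```

View pics/w1b.png

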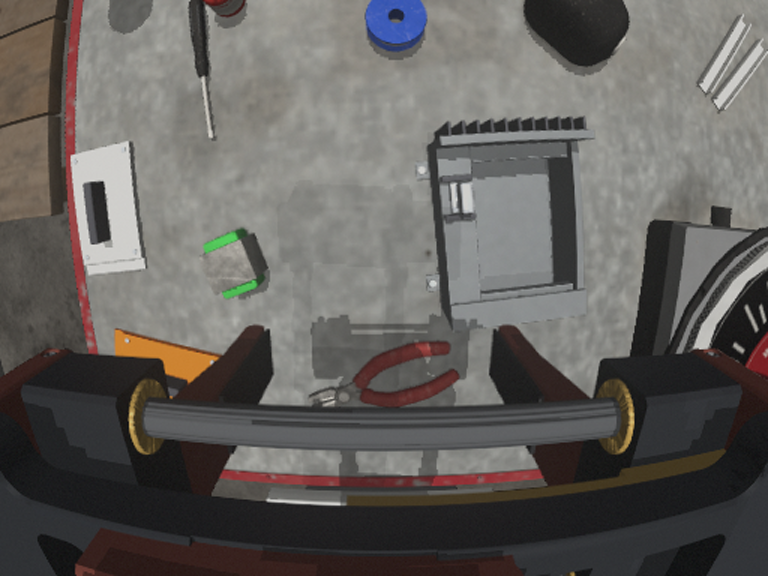

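Wrist view (1.5x): chassis spans (430–590, 118–325) with the lip bar at its lower end and the latch at (460,197). Transformer is at (232,263) and the cover at (108,208). I'll crop the chassis and measure the others by mask.

```bash
python3 - <<'E'
from h import *
s=np.load('s1.npy',allow_pickle=True).item();im=cv2.imread('pics/w1.png')
cv2.imwrite('pics/c2.png',cv2.resize(im[75:222,275:405],None,fx=4,fy=4,interpolation=cv2.INTER_CUBIC))
hsv=cv2.cvtColor(im,cv2.COLOR_BGR2HSV)
def rect(m,z,n):
    for c in sorted(cv2.findContours(m,cv2.RETR_EXTERNAL,1)[0],key=cv2.contourArea)[-n:]:
        P=plane('wrist',c[:,0],z,s)[:,:2];r=cv2.minAreaRect((P*1000).astype(np.float32));print(z,cv2.contourArea(c),c[:,0].mean(0),r)
g=cv2.inRange(hsv,(45,100,60),(75,255,255));g[:140]=0;g[210:]=0;rect(g,.042,2)
w=((im.min(2)>195)&(hsv[...,1]<30)).astype(np.uint8);w[:,:40]=0;w[:,110:]=0;w[:85]=0;w[190:]=0
print(w.sum());rect(w,.01,1)
k=(im.max(2)<75).astype(np.uint8);k[:,:50]=0;k[:,80:]=0;k[:110]=0;k[175:]=0;rect(k,.04,1)
# trafo core: brownish grey around
print(im[175,[120,135,150,155,160,165,170,175]],im[140,[50,70,80,90,100]])
E
```

```text
0.042 105.0 [159.96 192.36] ((459.4429016113281, 143.10543823242188), (8.394221305847168, 39.7313346862793), 19.51292610168457)
0.042 143.0 [148.53448276 160.01724138] ((509.7823486328125, 157.7439422607422), (9.534719467163086, 45.76591873168945), 20.13300323486328)
2400
0.01 2953.0 [ 72.28246753 147.46753247] ((546.6956176757812, 322.5626525878906), (146.94154357910156, 90.5741958618164), 4.386438846588135)
0.04 317.0 [ 66.25       140.55434783] ((546.9932250976562, 308.11492919921875), (66.70572662353516, 19.918289184570312), 3.6785192489624023)
[[138 144 145]
 [138 144 146]
 [126 132 134]
 [132 139 141]
 [129 135 138]
 [141 147 150]
 [ 61  64  66]
 [ 53  56  58]] [[130 132 167]
 [ 41  41  42]
 [204 207 208]
 [139 142 142]
 [134 139 140]]
```

View pics/c2.png

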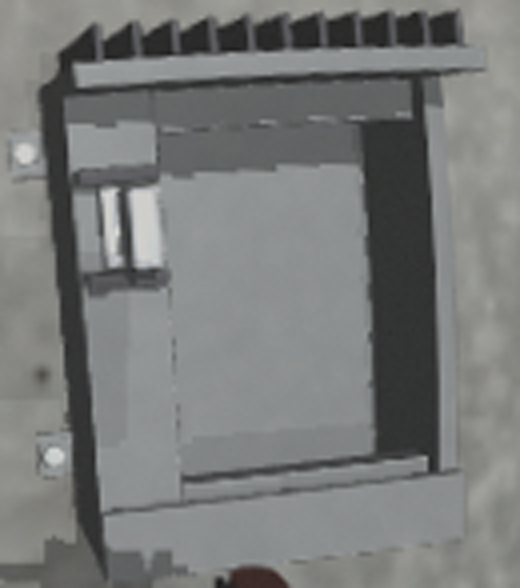

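Crop: lip inner edge runs (104,513)→(463,470), the far panel's inner top edge (75,85)→(485,68), and the right wall's inner top edge (420,105)→(437,470). Latch fin is at (145,225).

```bash
python3 - <<'E'
from h import *
s=np.load('s1.npy',allow_pickle=True).item()
f=lambda L:[[275+(u+.5)/4-.5,75+(v+.5)/4-.5] for u,v in L]
def show(n,L,z):
    P=plane('wrist',f(L),z,s)[:,:2]*1000;d=P[1]-P[0];print(n,P.round(1).tolist(),'len',np.linalg.norm(d).round(1),'ang of line',np.degrees(np.arctan2(d[1],d[0])).round(2))
show('lip inner L->R z79',[(104,513),(463,470)],.079)
show('lip R end in->out',[(462,540),(463,470)],.079)
show('panel front top z108',[(75,85),(485,68)],.108)
show('panel back top z108',[(72,65),(484,48)],.108)
show('Rwall inner z72',[(437,470),(420,105)],.072)
show('Rwall outer z72',[(458,470),(441,105)],.072)
show('Lwall inner z72',[(183,498),(155,95)],.072)
show('fin top z102',[(144,187),(147,268)],.102)
show('fin top sides z102 L,R',[(130,225),(160,225)],.102)
show('guide ends y near',[(72,180),(88,285)],.083)
E
```

```text
lip inner L->R z79 [[454.2, -63.6], [469.2, -196.8]] len 134.0 ang of line -83.57
lip R end in->out [[442.7, -199.8], [469.2, -196.8]] len 26.7 ang of line 6.6
panel front top z108 [[594.9, -46.9], [609.2, -181.4]] len 135.2 ang of line -83.94
panel back top z108 [[601.0, -46.0], [615.7, -181.0]] len 135.8 ang of line -83.77
Rwall inner z72 [[467.4, -189.4], [597.7, -173.9]] len 131.2 ang of line 6.77
Rwall outer z72 [[467.4, -198.2], [598.4, -182.2]] len 132.0 ang of line 6.98
Lwall inner z72 [[457.4, -92.7], [595.2, -78.5]] len 138.5 ang of line 5.89
fin top z102 [[564.6, -69.3], [539.5, -70.8]] len 25.1 ang of line -176.63
fin top sides z102 L,R [[552.7, -65.2], [553.0, -74.6]] len 9.4 ang of line -88.56
guide ends y near [[566.1, -49.5], [532.1, -55.2]] len 34.4 ang of line -170.43
```

Chassis: origin ≈ (526.1, −133.9) mm, yaw 6.4°. The 141 mm opening checks out, and so do the walls and the fin. Transformer: centre ≈ (485, 150.5), yaw 18°. Next is the transformer grasp.

carry_out(plan=[[[-0.0155, -0.151, 0.1, 0, 0, -0.314], [-0.0155, -0.151, 0.1, 0, 0, -0.314], [-0.0155, -0.151, 0.1, 0, 0, -0.314], [-0.0155, -0.151, 0.1, 0, 0, -0.314], [-0.0155, -0.151, 0.16, 0, 0, -0.314], [-0.0155, -0.151, 0.21, 0, 0, -0.314], [-0.0155, -0.151, 0.25, 0, 0, -0.314], [-0.0155, -0.151, 0.275, 0, 0, -0.314], [-0.0155, -0.151, 0.283, 0, 0, -0.314], [-0.0155, -0.151, 0.283, 0, 0, -0.314]]], gripper=0.0878)

```text
time: 3.58
eef_pos: [0.4858, 0.1505, 0.0206]
tcp_rot: [180.0, -0.1, 17.9]
contact_force: [0.2, 0.1, 0.2]
width: 0.088
grip_force: 0.0
```

carry_out(plan=[[[0, 0, 0, 0, 0, 0], [0, 0, 0, 0, 0, 0], [0, 0, 0, 0, 0, 0], [0, 0, 0, 0, 0, 0], [0, 0, 0, 0, 0, 0], [0, 0, -0.03, 0, 0, 0], [0, 0, -0.08, 0, 0, 0], [0, 0, -0.14, 0, 0, 0], [0, 0, -0.14, 0, 0, 0]]], gripper=0.02, grip_force=25)

```text
time: 4.7
eef_pos: [0.4874, 0.1516, 0.1653]
tcp_rot: [179.9, -0.5, 18.0]
contact_force: [0.4, -0.2, -3.5]
width: 0.0502
grip_force: 24.8
```

```bash
python3 - <<'E'
from h import *
s=robot.sense();im=imaging.grab_frame('wrist')
cv2.imwrite('pics/w3.png',im);print(s)
np.save('s3.npy',s,allow_pickle=True)
c,q=np.cos(np.radians(6.4)),np.sin(np.radians(6.4))
for h in (.2,.034):
  p=[.5261-.018*c,-.1339-.018*q,h]   # bay x=-18
  print(toolrow(p,[180,0,6.4],s).round(4))
E
```

```text
{'time': 4.7, 'joint_pos': array([ 1.34682632e+01, -9.38466022e+00,  9.05728358e+01, -1.37074532e-02,
        9.82635359e+01,  8.54863357e+01]), 'dq': array([-0.04982667,  2.29201354,  6.2007789 ,  0.0512593 , -2.36747079,
       -0.02378574]), 'effort': array([ 1.51770090e-02, -3.55894446e+01, -4.31412148e+01,  2.14148668e-02,
        4.55695326e-01, -5.95037363e-04]), 'eef_pos': array([0.4874313 , 0.15161281, 0.16528529]), 'tcp_rot': array([179.94334584,  -0.54552219,  17.98016223]), 'contact_force': array([ 0.37159093, -0.16532688, -3.46572848]), 'ft_torque': array([-0.02602844, -0.0054521 ,  0.0324658 ]), 'grip_force': 24.83055353164673, 'width': 0.050168514915251594}
[-0.0687  0.2799 -0.0351  0.     -0.0096  0.2021]
[-0.0702  0.2798  0.1309  0.     -0.0096  0.2021]
```

carry_out(plan=[[[0, 0, -0.04, 0, 0, 0], [-0.067, 0.279, -0.04, 0, 0, 0.2025], [-0.067, 0.279, -0.04, 0, 0, 0.2025], [-0.067, 0.279, -0.04, 0, 0, 0.2025], [-0.067, 0.279, -0.04, 0, 0, 0.2025], [-0.067, 0.279, -0.04, 0, 0, 0.2025], [-0.067, 0.279, -0.04, 0, 0, 0.2025], [-0.067, 0.279, -0.04, 0, 0, 0.2025], [-0.067, 0.279, 0.0, 0, 0, 0.2025], [-0.067, 0.279, 0.05, 0, 0, 0.2025], [-0.067, 0.279, 0.09, 0, 0, 0.2025], [-0.067, 0.279, 0.115, 0, 0, 0.2025], [-0.067, 0.279, 0.127, 0, 0, 0.2025], [-0.067, 0.279, 0.133, 0, 0, 0.2025], [-0.067, 0.279, 0.133, 0, 0, 0.2025], [-0.067, 0.279, 0.133, 0, 0, 0.2025]]])

```text
time: 6.75
eef_pos: [0.5083, -0.1351, 0.0279]
tcp_rot: [180.0, -0.1, 6.4]
contact_force: [0.4, -0.1, -2.7]
width: 0.0503
grip_force: 24.8
```

carry_out(plan=[[[0, 0, 0, 0, 0, 0], [0, 0, 0, 0, 0, 0], [0, 0, 0, 0, 0, 0], [0, 0, -0.03, 0, 0, 0], [0, 0, -0.08, 0, 0, 0], [0, 0, -0.14, 0, 0, 0], [0, 0, -0.2, 0, 0, 0], [0.043, -0.453, -0.22, 0, 0, 0.035], [0.043, -0.453, -0.22, 0, 0, 0.035], [0.043, -0.453, -0.22, 0, 0, 0.035], [0.043, -0.453, -0.22, 0, 0, 0.035], [0.043, -0.453, -0.22, 0, 0, 0.035], [0.043, -0.453, -0.22, 0, 0, 0.035], [0.043, -0.453, -0.22, 0, 0, 0.035], [0.043, -0.453, -0.22, 0, 0, 0.035], [0.043, -0.453, -0.22, 0, 0, 0.035], [0.043, -0.453, -0.22, 0, 0, 0.035], [0.043, -0.453, -0.22, 0, 0, 0.035]]], gripper=0.06)

```text
time: 9.0
eef_pos: [0.5005, 0.3184, 0.247]
tcp_rot: [180.0, -0.0, 4.2]
contact_force: [-0.6, -0.8, 0.8]
width: 0.06
grip_force: 0.0
```

```bash
python3 - <<'E'
from h import *
s=robot.sense();im=imaging.grab_frame('wrist');t=imaging.grab_frame('top')
np.save('s4.npy',s,allow_pickle=True);cv2.imwrite('pics/w4.png',im);cv2.imwrite('pics/t4.png',t)
print(s['eef_pos'],s['tcp_rot'])
A=cv2.resize(im,(780,585),interpolation=cv2.INTER_CUBIC)[:400]
B=cv2.resize(t[160:250,290:380],(200,200))
C=np.zeros((600,780,3),np.uint8);C[:400]=A;C[400:,:200]=B;cv2.imwrite('pics/c4.png',C)
E
```

```text
[0.50047039 0.31842887 0.24704198] [ 1.79996891e+02 -3.41990872e-02  4.23919880e+00]
```

View pics/c4.png

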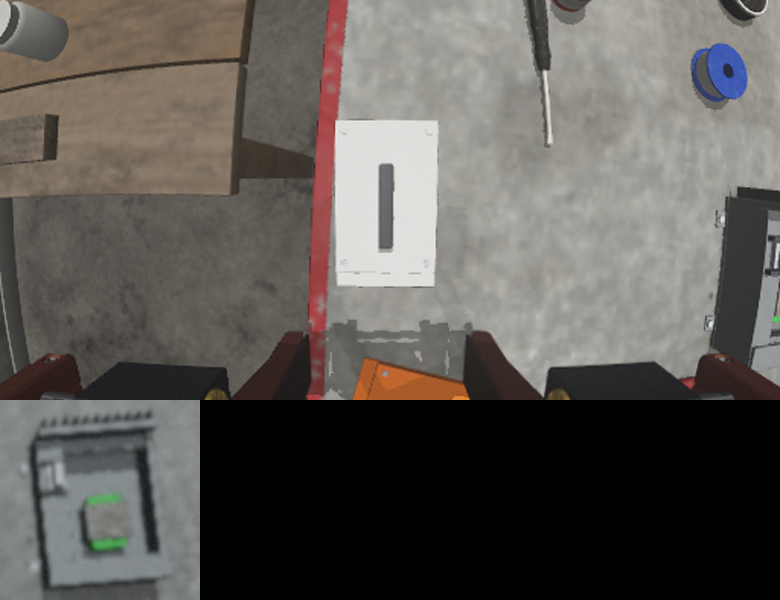

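The transformer stands in the bay. In the wrist view the cover spans (335–438, 120–287) with its dark rib at (386,207) and the tongue at the bottom.

```bash
python3 - <<'E'
from h import *
s=np.load('s4.npy',allow_pickle=True).item();im=cv2.imread('pics/w4.png')
hsv=cv2.cvtColor(im,cv2.COLOR_BGR2HSV)
def rect(m,z):
    c=max(cv2.findContours(m,cv2.RETR_EXTERNAL,1)[0],key=cv2.contourArea)
    r=cv2.minAreaRect((plane('wrist',c[:,0],z,s)[:,:2]*1000).astype(np.float32));print(z,cv2.boundingRect(c),r)
w=((im.min(2)>190)&(hsv[...,1]<30)).astype(np.uint8);w[:,:210]=0;w[:,300:]=0;w[:70]=0;w[200:]=0;rect(w,.01)
# plate without tongue: top at z 10: use back corners
k=(im.max(2)<110).astype(np.uint8);k[:,:240]=0;k[:,272:]=0;k[:100]=0;k[175:]=0;rect(k,.04)
f=lambda L:[[(u+.5)*512/780-.5,(v+.5)*512/780-.5] for u,v in L]
print(plane('wrist',f([(335,120),(438,120)]),.01,s)*1000, plane('wrist',f([(335.5,287),(434,287)]),.005,s)*1000)
print('rib top',plane('wrist',f([(386,163),(386,251)]),.04,s)*1000)
E
```

```text
0.01 (220, 79, 68, 109) ((547.11328125, 323.90924072265625), (148.09852600097656, 88.98563385009766), 3.768522024154663)
0.04 (249, 108, 9, 55) ((546.337646484375, 323.8311767578125), (67.4232177734375, 10.014205932617188), 4.161472797393799)
[[617.88274022 373.54522316  10.        ]
 [624.56048256 284.15982252  10.        ]] [[467.12307623 364.44469197   5.        ]
 [473.88614168 273.98059855   5.        ]]
rib top [[581.41826493 326.25630945  40.        ]
 [509.46338824 320.8853425   40.        ]]
```

carry_out(plan=[[[0.0458, -0.0022, 0.06, 0, 0, 0], [0.0458, -0.0022, 0.12, 0, 0, 0], [0.0458, -0.0022, 0.175, 0, 0, 0], [0.0458, -0.0022, 0.21, 0, 0, 0], [0.0458, -0.0022, 0.227, 0, 0, 0], [0.0458, -0.0022, 0.2335, 0, 0, 0], [0.0458, -0.0022, 0.2335, 0, 0, 0], [0.0458, -0.0022, 0.2335, 0, 0, 0]]])

```text
time: 10.1
eef_pos: [0.5466, 0.3263, 0.0154]
tcp_rot: [-179.9, -0.2, 4.4]
contact_force: [0.4, -0.8, 0.1]
width: 0.0596
grip_force: 0.0
```

carry_out(plan=[[[0, 0, 0, 0, 0, 0], [0, 0, 0, 0, 0, 0], [0, 0, 0, 0, 0, 0], [0, 0, 0, 0, 0, 0], [0, 0, 0, 0, 0, 0], [0, 0, 0, 0, 0, 0], [0, 0, -0.02, 0, 0, 0], [0, 0, -0.06, 0, 0, 0], [0, 0, -0.12, 0, 0, 0], [0, 0, -0.18, 0, 0, 0], [0, 0, -0.2, 0, 0, 0], [0, 0, -0.2, 0, 0, 0], [0, 0, -0.2, 0, 0, 0]]], gripper=0.0, grip_force=50)

```text
time: 11.72
eef_pos: [0.5449, 0.3256, 0.2114]
tcp_rot: [179.9, 0.1, 4.4]
contact_force: [0.0, -0.2, -3.6]
width: 0.0118
grip_force: 50.0
```

```bash
python3 - <<'E'
from h import *
s=robot.sense();im=imaging.grab_frame('wrist');sd=imaging.grab_frame('side')
np.save('s5.npy',s,allow_pickle=True);cv2.imwrite('pics/w5.png',im);cv2.imwrite('pics/s5.png',sd)
print(s['eef_pos'],s['tcp_rot'])
hsv=cv2.cvtColor(im,cv2.COLOR_BGR2HSV)
z=s['eef_pos'][2]-.0045
P=proj('wrist',[s['eef_pos']+rot(s['tcp_rot'])@np.array(v) for v in([.075,.045,.0045],[.075,-.045,.0045],[-.061,.045,.0045],[-.061,-.045,.0045])],s);print(P)
C=np.zeros((600,780,3),np.uint8);C[:400]=cv2.resize(im,(780,585),interpolation=cv2.INTER_CUBIC)[:400]
# side crop around cover
q=proj('side',[s['eef_pos']])[0].astype(int);print(q)
x0,y0=max(q[0]-65,0),max(q[1]-25,0);B=cv2.resize(sd[y0:y0+50,x0:x0+130],(520,200),interpolation=cv2.INTER_CUBIC);C[400:,:520]=B;print(x0,y0)
cv2.imwrite('pics/c5.png',C)
E
```

```text
[0.54491974 0.32562129 0.2113957 ] [1.79949311e+02 1.44238836e-01 4.38295395e+00]
[[335.39261971 107.31505966]
 [176.09922331 106.9902017 ]
 [319.61371811 311.80406295]
 [190.89162126 311.91847332]]
[219  95]
154 70
```

View pics/c5.png

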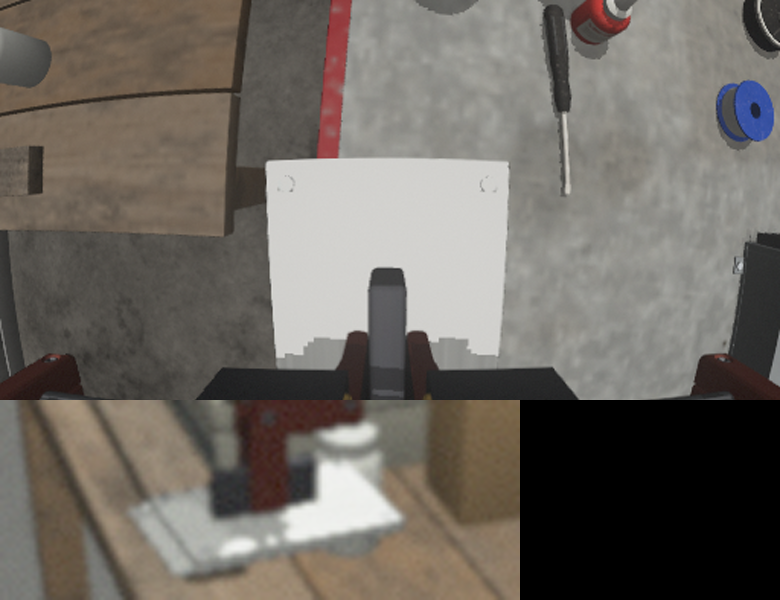

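The cover is held square in the gripper and lies within 1 mm of the predicted pose (far corners at (175,105) and (333,106) px). Next I compute the sloped hover pose.

```bash
cat >> h.py <<'E'
CH=np.eye(4);CH[:3,:3]=rot([0,0,6.4]);CH[:3,3]=[.5261,-.1339,0]
CT=np.array([.0007,-.0005,.0145])  # cover origin in tool
def Tm(Rm,p): M=np.eye(4);M[:3,:3]=Rm;M[:3,3]=p;return M
COVER_IN_TOOL=Tm(rot([180,0,0]),CT)
def tool_for(th,d,zc,y=0):
    "tongue lower edge at chassis (-63.5-d, zc) mm, slope th deg"
    Rc=rot([0,-th,0]);p=np.array([-63.5-d,y,zc])/1000-Rc@[-.075,0,0]
    return CH@Tm(Rc,p)@np.linalg.inv(COVER_IN_TOOL)
def row(T,s):
    S=Tm(rot(s['tcp_rot']),s['eef_pos']);M=np.linalg.inv(S)@T
    return np.r_[M[:3,3],R.from_matrix(M[:3,:3]).as_rotvec()].round(4)
def where(s):
    "actual slope, d, zc, y, yaw err from measured tool pose"
    M=np.linalg.inv(CH)@Tm(rot(s['tcp_rot']),s['eef_pos'])@COVER_IN_TOOL
    c=(M@[-.075,0,0,1])[:3]*1000;e=R.from_matrix(M[:3,:3]).as_euler('xyz',degrees=True)
    return 'slope %.2f roll %.2f yaw %.2f d %.2f y %.2f zc %.2f'%(-e[1],e[0],e[2],-63.5-c[0],c[1],c[2])
E
python3 - <<'E'
from h import *
s=robot.sense();print(where(s))
for a in ((25,-6,130),(25,-6,95)):
    T=tool_for(*a);print(a,T[:3,3],row(T,s))
E
```

```text
slope -0.22 roll -0.09 yaw -2.02 d -58.95 y 457.53 zc 196.37
(25, -6, 130) [ 0.52984331 -0.13398326  0.174542  ] [-0.0498  0.4569  0.0369  0.0091  0.4401 -0.0344]
(25, -6, 95) [ 0.52984331 -0.13398326  0.139542  ] [-0.0497  0.4569  0.0719  0.0091  0.4401 -0.0344]
```

carry_out(plan=[[[0, 0.03, 0, 0, 0, 0], [-0.05, 0.457, 0.02, 0.009, 0.44, -0.034], [-0.05, 0.457, 0.02, 0.009, 0.44, -0.034], [-0.05, 0.457, 0.02, 0.009, 0.44, -0.034], [-0.05, 0.457, 0.02, 0.009, 0.44, -0.034], [-0.05, 0.457, 0.02, 0.009, 0.44, -0.034], [-0.05, 0.457, 0.02, 0.009, 0.44, -0.034], [-0.05, 0.457, 0.02, 0.009, 0.44, -0.034], [-0.05, 0.457, 0.02, 0.009, 0.44, -0.034], [-0.05, 0.457, 0.02, 0.009, 0.44, -0.034], [-0.05, 0.457, 0.037, 0.009, 0.44, -0.034], [-0.05, 0.457, 0.055, 0.009, 0.44, -0.034], [-0.05, 0.457, 0.067, 0.009, 0.44, -0.034], [-0.05, 0.457, 0.072, 0.009, 0.44, -0.034], [-0.05, 0.457, 0.072, 0.009, 0.44, -0.034], [-0.05, 0.457, 0.072, 0.009, 0.44, -0.034]]])

```text
time: 13.82
eef_pos: [0.5308, -0.1339, 0.142]
tcp_rot: [-180.0, -25.3, 6.3]
contact_force: [0.0, -0.2, -1.9]
width: 0.0114
grip_force: 50.0
```

```bash
python3 - <<'E'
from h import *
s=robot.sense();sd=imaging.grab_frame('side');im=imaging.grab_frame('wrist');tp=imaging.grab_frame('top')
for n,i in(('side',sd),('wrist',im),('top',tp)):cv2.imwrite(f'pics/{n}6.png',i)
np.save('s6.npy',s,allow_pickle=True)
print(s['time'],s['contact_force'],s['width'],where(s))
for a in ((25,-6,70),(25,-6,63.5)):print(a,row(tool_for(*a),s))
C=np.zeros((600,800,3),np.uint8);C[:450,:]=cv2.resize(sd[205:340,205:365+80],None,fx=800/240,fy=450/135,interpolation=cv2.INTER_CUBIC)
C[450:,:200]=cv2.resize(tp[160:250,290:410],(200,150));cv2.imwrite('pics/c6.png',C)
E
```

```text
13.825 [ 0.0384167  -0.19813181 -1.94206087] 0.011425040682698393 slope 25.28 roll 0.05 yaw -0.05 d -7.18 y 0.05 zc 97.15
(25, -6, 70) [-0.0126  0.      0.0244 -0.0004 -0.0049 -0.0008]
(25, -6, 63.5) [-0.0154  0.      0.0303 -0.0004 -0.0049 -0.0008]
```

View pics/c6.png

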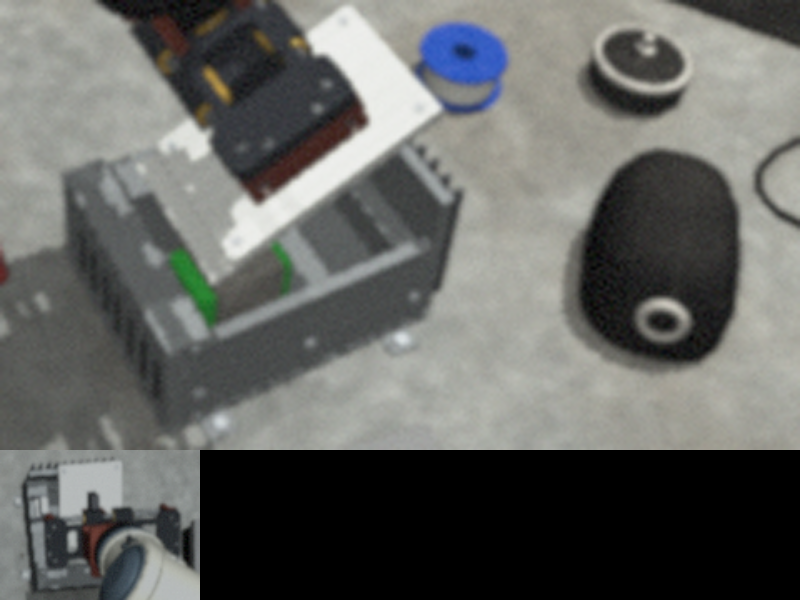

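carry_out(plan=[[[-0.004, 0, 0.008, 0, -0.002, 0], [-0.008, 0, 0.016, 0, -0.004, 0], [-0.0126, 0, 0.0244, 0, -0.005, 0], [-0.0126, 0, 0.0244, 0, -0.005, 0], [-0.0126, 0, 0.0244, 0, -0.005, 0], [-0.0126, 0, 0.0244, 0, -0.005, 0]]])

```text
time: 14.72
eef_pos: [0.5297, -0.1339, 0.1143]
tcp_rot: [-179.9, -25.0, 6.3]
contact_force: [-0.3, -0.6, -2.2]
width: 0.0119
grip_force: 50.0
```

```bash
python3 - <<'E'
from h import *
s=robot.sense();sd=imaging.grab_frame('side');cv2.imwrite('pics/side7.png',sd);s2=robot.sense()
print(s['time'],s['contact_force'],where(s),'|',where(s2))
s0=np.load('s6.npy',allow_pickle=True).item()
M=Tm(rot(s0['tcp_rot']),s0['eef_pos'])@COVER_IN_TOOL
print('pred px',proj('side',[(M@[x,-.045,z,1])[:3] for x,z in((-.075,0),(-.075,.005),(.075,.01))]),'in crop',[(p-[205,205])*3.3333 for p in proj('side',[(M@[x,-.045,z,1])[:3] for x,z in((-.075,0),(.075,.01))])])
print('lip crop',[(p-[205,205])*3.3333 for p in proj('side',[(CH@[*v,1])[:3] for v in((-.0635,-.057,.079),(-.0895,-.057,.079),(.0775,-.049,.072),(.0775,-.057,.108))])])
for a in ((25,-6,67),(25,-5,63.5),(25,0,63.5),(25,6.5,63.5)):print(a,row(tool_for(*a),s2))
E
```

```text
14.725 [-0.31281478 -0.57551967 -2.17479134] slope 24.97 roll 0.06 yaw -0.06 d -5.86 y 0.16 zc 69.79 | slope 24.97 roll 0.06 yaw -0.06 d -5.85 y 0.16 zc 69.77
pred px [[268.87391683 291.40852514]
 [267.88706695 290.24946957]
 [337.01719997 237.6153977 ]] in crop [array([212.91092698, 288.02553686]), array([440.05293265, 108.71690516])]
lip crop [array([210.55154688, 331.78348789]), array([165.9650467 , 351.08738155]), array([422.88243108, 233.29241451]), array([440.38425604, 201.38616225])]
(25, -6, 67) [-0.001   0.0001  0.0025 -0.0006  0.0005 -0.0009]
(25, -5, 63.5) [-0.0034  0.0001  0.0053 -0.0006  0.0005 -0.0009]
(25, 0, 63.5) [-0.008   0.0001  0.0032 -0.0006  0.0005 -0.0009]
(25, 6.5, 63.5) [-0.0138  0.0001  0.0004 -0.0006  0.0005 -0.0009]
```

carry_out(plan=[[[-0.0017, 0, 0.003, 0, 0, 0], [-0.0034, 0, 0.0053, 0, 0, 0], [-0.0034, 0, 0.0053, 0, 0, 0], [-0.006, 0, 0.0041, 0, 0, 0], [-0.008, 0, 0.0032, 0, 0, 0], [-0.008, 0, 0.0032, 0, 0, 0], [-0.008, 0, 0.0032, 0, 0, 0]]])

```text
time: 15.65
eef_pos: [0.5236, -0.1345, 0.1075]
tcp_rot: [-179.9, -24.9, 6.3]
contact_force: [-0.0, 0.1, -2.5]
width: 0.0121
grip_force: 50.0
```

```bash
python3 - <<'E'
from h import *
s=robot.sense();print(s['time'],s['contact_force'],s['ft_torque'],where(s))
for a in ((25,3,63),(25,5,63),(25,7,63),(25,7,62.3)):print(a,row(tool_for(*a),s))
E
```

```text
15.65 [-0.00716691  0.09045383 -2.45294483] [-0.01424009  0.363709   -0.01659271] slope 24.94 roll 0.08 yaw -0.07 d 0.29 y 0.26 zc 63.07
(25, 3, 63) [-0.0025  0.0002 -0.0012 -0.0008  0.001  -0.0011]
(25, 5, 63) [-0.0043  0.0002 -0.002  -0.0008  0.001  -0.0011]
(25, 7, 63) [-0.0061  0.0002 -0.0028 -0.0008  0.001  -0.0011]
(25, 7, 62.3) [-0.0064  0.0002 -0.0022 -0.0008  0.001  -0.0011]
```

carry_out(plan=[[[-0.0025, 0, -0.0012, 0, 0, 0], [-0.0043, 0, -0.002, 0, 0, 0], [-0.0052, 0, -0.0024, 0, 0, 0], [-0.0052, 0, -0.0024, 0, 0, 0], [-0.0052, 0, -0.0024, 0, 0, 0]]])

```text
time: 16.27
eef_pos: [0.5179, -0.1351, 0.1075]
tcp_rot: [-179.9, -24.9, 6.3]
contact_force: [-0.9, -0.3, -2.6]
width: 0.0118
grip_force: 50.0
```

```bash
python3 - <<'E'
from h import *
s=robot.sense();sd=imaging.grab_frame('side');print(s['time'],s['contact_force'],s['ft_torque'],where(s))
cv2.imwrite('pics/side8.png',sd);cv2.imwrite('pics/c8.png',cv2.resize(sd[205:340,205:345],None,fx=4.2,fy=4.2,interpolation=cv2.INTER_CUBIC))
for a in ((25,7,63),(22,7.5,63),(19,8.3,63),(16,9,63),(13,9.8,62.8),(10,10.5,62.5),(7,11,62.5),(4,11.3,62.5)):print(a,row(tool_for(*a),s))
E
```

```text
16.275 [-0.93965863 -0.27813541 -2.60886564] [-0.01484316  0.41146972  0.00527784] slope 24.93 roll 0.08 yaw -0.07 d 6.01 y 0.31 zc 62.98
(25, 7, 63) [-0.0009  0.0002 -0.0005 -0.001   0.0011 -0.0011]
(22, 7.5, 63) [-0.0007  0.0002  0.0032 -0.001  -0.0512 -0.0011]
(19, 8.3, 63) [-0.001   0.0002  0.0068 -0.001  -0.1036 -0.0011]
(16, 9, 63) [-0.0014  0.0002  0.0104 -0.001  -0.1559 -0.001 ]
(13, 9.8, 62.8) [-2.100e-03  2.000e-04  1.420e-02 -1.100e-03 -2.083e-01 -1.000e-03]
(10, 10.5, 62.5) [-3.000e-03  2.000e-04  1.820e-02 -1.100e-03 -2.607e-01 -1.000e-03]
(7, 11, 62.5) [-3.90e-03  2.00e-04  2.19e-02 -1.10e-03 -3.13e-01 -1.00e-03]
(4, 11.3, 62.5) [-4.700e-03  2.000e-04  2.570e-02 -1.100e-03 -3.654e-01 -9.000e-04]
```

View pics/c8.png

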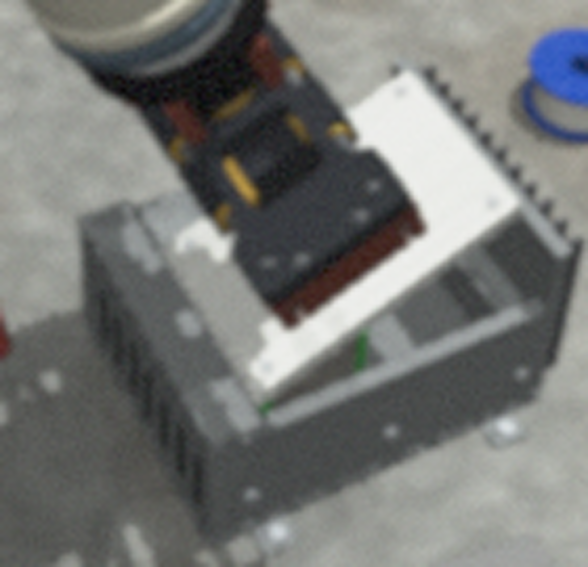

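The tongue has slipped under the lip: its end is hidden behind the lip edge, and d ≈ 6 mm at 25°. Now I'll lower the cover while sliding it in.

carry_out(plan=[[[-0.0007, 0, -0.0003, 0, 0, 0], [-0.0007, 0.0002, 0.0014, 0, -0.026, 0], [-0.0007, 0.0002, 0.0032, 0, -0.051, 0], [-0.001, 0.0002, 0.005, 0, -0.078, 0], [-0.001, 0.0002, 0.0068, 0, -0.104, 0], [-0.0012, 0.0002, 0.0086, 0, -0.13, 0], [-0.0014, 0.0002, 0.0104, 0, -0.156, 0], [-0.0018, 0.0002, 0.0123, 0, -0.182, 0], [-0.0021, 0.0002, 0.0142, 0, -0.208, 0], [-0.003, 0.0002, 0.0182, 0, -0.261, 0], [-0.003, 0.0002, 0.0182, 0, -0.261, 0], [-0.003, 0.0002, 0.0182, 0, -0.261, 0]]])

```text
time: 17.82
eef_pos: [0.5228, -0.1347, 0.0895]
tcp_rot: [-179.9, -10.0, 6.4]
contact_force: [-0.6, -0.0, -3.1]
width: 0.0114
grip_force: 50.0
```

```bash
python3 - <<'E'
from h import *
s=robot.sense();print(s['time'],s['contact_force'],s['ft_torque'],where(s))
for a in ((7,11,62.5),(4,11.3,62.3),(2,11.5,62.2),(0,11.5,62),(0,11.5,61.5)):print(a,row(tool_for(*a),s))
E
```

```text
17.825 [-0.56138999 -0.03005067 -3.09327511] [ 0.00020202  0.14089137 -0.05374454] slope 9.99 roll 0.09 yaw -0.04 d 10.48 y 0.19 zc 62.36
(7, 11, 62.5) [ 0.0002  0.0001  0.0037 -0.0015 -0.0522 -0.0006]
(4, 11.3, 62.3) [ 3.000e-04  1.000e-04  7.800e-03 -1.500e-03 -1.045e-01 -6.000e-04]
(2, 11.5, 62.2) [ 3.000e-04  1.000e-04  1.040e-02 -1.500e-03 -1.394e-01 -5.000e-04]
(0, 11.5, 62) [ 3.000e-04  1.000e-04  1.330e-02 -1.500e-03 -1.743e-01 -5.000e-04]
(0, 11.5, 61.5) [ 2.000e-04  1.000e-04  1.380e-02 -1.500e-03 -1.743e-01 -5.000e-04]
```

carry_out(plan=[[[0.0001, 0, 0.0018, 0, -0.026, 0], [0.0002, 0.0001, 0.0037, 0, -0.052, 0], [0.0003, 0.0001, 0.0057, 0, -0.078, 0], [0.0003, 0.0001, 0.0078, 0, -0.104, 0], [0.0003, 0.0001, 0.0091, 0, -0.122, 0], [0.0003, 0.0001, 0.0104, 0, -0.139, 0], [0.0003, 0.0001, 0.0118, 0, -0.157, 0], [0.0003, 0.0001, 0.0133, 0, -0.174, 0], [0.0003, 0.0001, 0.0133, 0, -0.174, 0], [0.0003, 0.0001, 0.0133, 0, -0.174, 0]]])

```text
time: 19.08
eef_pos: [0.5254, -0.1345, 0.0766]
tcp_rot: [-179.9, -0.0, 6.4]
contact_force: [0.3, 1.0, -2.5]
width: 0.0118
grip_force: 50.0
```

```bash
python3 - <<'E'
from h import *
s=robot.sense();print(s['time'],s['contact_force'],s['ft_torque'],where(s))
for a in ((0,11.5,61.5),(0,11.5,61)):print(a,row(tool_for(*a),s))
E
```

```text
19.075 [ 0.28713504  0.9646817  -2.4946663 ] [-0.00468374 -0.00350581  0.00461832] slope 0.01 roll 0.08 yaw -0.03 d 11.52 y 0.03 zc 62.09
(0, 11.5, 61.5) [ 0.     -0.      0.0006 -0.0014 -0.0001 -0.0005]
(0, 11.5, 61) [ 0.     -0.      0.0011 -0.0014 -0.0001 -0.0005]
```

carry_out(plan=[[[0, 0, 0.0005, 0, 0, 0], [0, 0, 0.001, 0, 0, 0], [0, 0, 0.001, 0, 0, 0]]])

```text
time: 19.45
eef_pos: [0.5253, -0.1345, 0.0756]
tcp_rot: [-179.9, -0.0, 6.4]
contact_force: [-0.6, -0.5, -3.0]
width: 0.0118
grip_force: 50.0
```

carry_out(plan=[[[0, 0, 0.0005, 0, 0, 0], [0, 0, 0.001, 0, 0, 0], [0, 0, 0.0015, 0, 0, 0], [0, 0, 0.0015, 0, 0, 0]]])

```text
time: 19.95
eef_pos: [0.5256, -0.1346, 0.0749]
tcp_rot: [-179.9, -0.0, 6.4]
contact_force: [-0.2, 1.5, 3.3]
width: 0.0119
grip_force: 50.0
```

carry_out(plan=[[[0, 0, 0, 0, 0, 0], [0, 0, 0, 0, 0, 0], [0, 0, 0, 0, 0, 0], [0, 0, -0.01, 0, 0, 0], [0, 0, -0.04, 0, 0, 0], [0, 0, -0.1, 0, 0, 0], [-0.03, 0, -0.15, 0, 0, 0], [-0.03, 0, -0.15, 0, 0, 0], [-0.03, 0, -0.15, 0, 0, 0], [-0.03, 0, -0.15, 0, 0, 0]]], gripper=0.03)

```text
time: 21.2
eef_pos: [0.4953, -0.1378, 0.2222]
tcp_rot: [-179.8, 0.2, 6.4]
contact_force: [-0.3, -0.1, 0.5]
width: 0.03
grip_force: 0.0
```

```bash
python3 - <<'E'
from h import *
s=robot.sense();im=imaging.grab_frame('wrist');print(s['time'],s['eef_pos'],s['tcp_rot'],s['contact_force'])
np.save('s9.npy',s,allow_pickle=True);cv2.imwrite('pics/w9.png',im)
cv2.imwrite('pics/c9.png',cv2.resize(im[20:250,130:380],None,fx=2.6,fy=2.6,interpolation=cv2.INTER_CUBIC))
for v in((.033,.0606,.0872),(.033,.042,.0872)):
    print('fin grasp',row(CH@Tm(rot([180,0,0]),v),s))
E
```

```text
21.2 [ 0.49531313 -0.13779222  0.22218869] [-1.79841980e+02  1.56221045e-01  6.37627996e+00] [-0.31302102 -0.08350524  0.45843455]
fin grasp [ 0.0644 -0.0607  0.135  -0.0028  0.0027 -0.0004]
fin grasp [ 0.0644 -0.0421  0.1349 -0.0028  0.0027 -0.0004]
```

View pics/c9.png

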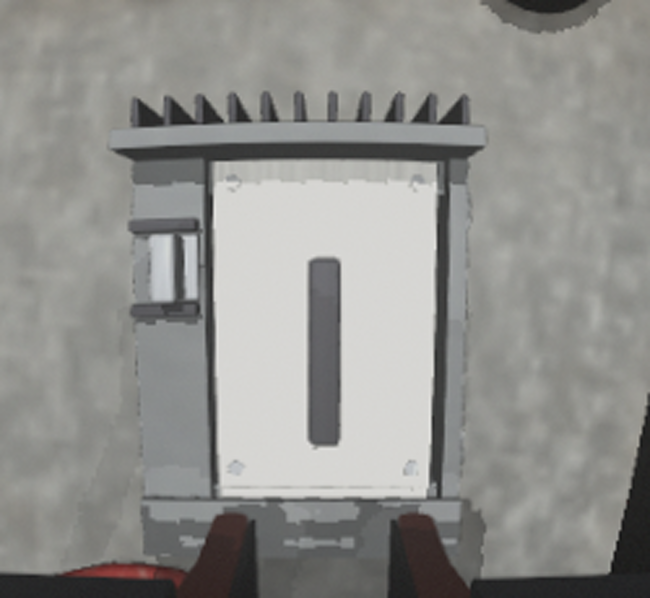

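The cover lies flat and centred with its tongue under the lip. The latch fin is at crop (162,268), still out. Next I grip the fin and slide it.

carry_out(plan=[[[0.064, -0.061, 0.03, 0, 0, 0], [0.064, -0.061, 0.03, 0, 0, 0], [0.064, -0.061, 0.03, 0, 0, 0], [0.064, -0.061, 0.07, 0, 0, 0], [0.064, -0.061, 0.11, 0, 0, 0], [0.064, -0.061, 0.128, 0, 0, 0], [0.064, -0.061, 0.135, 0, 0, 0], [0.064, -0.061, 0.135, 0, 0, 0], [0.064, -0.061, 0.135, 0, 0, 0]]])

```text
time: 22.38
eef_pos: [0.5533, -0.0704, 0.091]
tcp_rot: [-180.0, -0.2, 6.4]
contact_force: [-0.2, -0.5, -0.4]
width: 0.03
grip_force: 0.0
```

carry_out(plan=[[[0, 0, 0, 0, 0, 0], [0, 0, 0, 0, 0, 0], [0, 0, 0, 0, 0, 0], [0, 0.004, 0, 0, 0, 0], [0, 0.008, 0, 0, 0, 0], [0, 0.012, 0, 0, 0, 0], [0, 0.015, 0, 0, 0, 0], [0, 0.017, 0, 0, 0, 0], [0, 0.018, 0, 0, 0, 0], [0, 0.018, 0, 0, 0, 0]]], gripper=0.0, grip_force=10)

```text
time: 23.62
eef_pos: [0.5547, -0.0884, 0.0897]
tcp_rot: [-179.9, -0.1, 6.4]
contact_force: [-0.1, 1.1, 4.5]
width: 0.0101
grip_force: 10.0
```

```bash
python3 - <<'E'
from h import *
s=robot.sense();print(s['time'],s['contact_force'],s['width'],(np.linalg.inv(CH)@np.r_[s['eef_pos'],1])*1000)
E
```

```text
23.625 [-0.09269141  1.13010065  4.51968752] 0.010119616356446466 [  33.49724419   41.98046541   89.66009276 1000.        ]
```

carry_out(plan=[[[0, 0.001, -0.001, 0, 0, 0], [0, 0.002, -0.001, 0, 0, 0], [0, 0.002, -0.001, 0, 0, 0]]])

```text
time: 24.0
eef_pos: [0.5549, -0.0899, 0.0898]
tcp_rot: [-179.9, -0.0, 6.4]
contact_force: [3.3, 1.1, -0.8]
width: 0.01
grip_force: 10.0
```

carry_out(plan=[[[0, 0.001, 0, 0, 0, 0], [0, 0.002, 0, 0, 0, 0], [0, 0.002, 0, 0, 0, 0]]])

```text
time: 24.38
eef_pos: [0.5548, -0.09, 0.0897]
tcp_rot: [-179.7, 0.0, 6.4]
contact_force: [2.0, 8.9, -0.3]
width: 0.0097
grip_force: 10.0
```

The end stop is reached (8.9 N), so I'll back off, release and rise.

carry_out(plan=[[[0, -0.002, 0, 0, 0, 0], [0, -0.002, 0, 0, 0, 0], [0, -0.002, 0, 0, 0, 0], [0, -0.002, 0, 0, 0, 0], [0, -0.002, -0.01, 0, 0, 0], [0, -0.002, -0.05, 0, 0, 0], [0, -0.002, -0.11, 0, 0, 0], [-0.06, 0.04, -0.13, 0, 0, 0], [-0.06, 0.04, -0.13, 0, 0, 0], [-0.06, 0.04, -0.13, 0, 0, 0]]], gripper=0.03)

```text
time: 25.62
eef_pos: [0.4996, -0.139, 0.2207]
tcp_rot: [-179.9, -0.1, 6.3]
contact_force: [1.0, 0.5, -0.6]
width: 0.0298
grip_force: 0.0
```

```bash
python3 - <<'E'
from h import *
s=robot.sense();im=imaging.grab_frame('wrist');print(s['time'],s['contact_force'],s['eef_pos'])
cv2.imwrite('pics/c10.png',cv2.resize(im[20:250,130:380],None,fx=2.6,fy=2.6,interpolation=cv2.INTER_CUBIC))
E
```

```text
25.625 [ 0.9998904   0.53567699 -0.63640802] [ 0.49956328 -0.13902874  0.22073869]
```

View pics/c10.png

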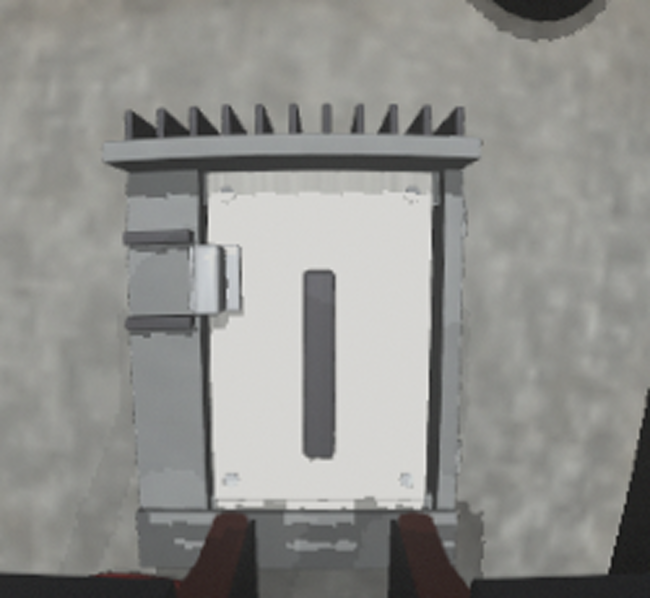

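The latch plate at (215,278) now lies over the cover's edge, and the cover is flat and centred. Handing in.

```bash
python3 -c "
from cell import ticket
print(ticket.close_job())"
```

```text
the job is handed in; nothing more can be done
None
```

The transformer stands in the bay, the cover lies flat with its tongue under the lip, and the latch is across to its end stop; I handed the job in at about 26 s, but no verdict came back.

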